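# Set the dome studs of a lantern door from the middle out

## Robot

A 6-joint arm with a two-finger parallel gripper is mounted at the origin on the work surface. World frame = base frame: x ahead of the robot, y to its left, z up, the work surface at z = 0. Lengths are in m, angles in rad, forces in N, time in s.
With the tool pointing down it reaches from about 0.3 to 0.775 m from the base axis. Payload 14.6 kg.
Tool frame: the origin (TCP) lies between the finger pads; the fingertips stand 8 mm ahead of it and the grasp point (between the pads) lies 11 mm behind it; z points along the fingers, y is the line along which they close (so a half turn about z gives the same grasp; the last joint's range is limited). The gripper opens to 85 mm and grips with 20 to 120 N. Pads are 22 mm wide; open, the fingers measure 114 mm over their backs; the gripper's body (76 mm by 85 mm) begins 54 mm behind the grasp point. The pads swing forward as they close: fully open they stand 13 mm farther back than shut.
Start: joints at [1.068, 0.3, 1.521, -0, 1.321, -0.067], TCP at [0.232, 0.499, 0.239] pointing down, gripper open.
Joint ranges: [-3.03, 3.03], [-0.79, 2.21], [0.23, 2.52], [-1.04, 4.18], [0, 3.07], [-2.55, 2.55]. Speed limits (rad/s): [2.22, 2.22, 2.57, 3.14, 3.14, 3.14].

## Interface

Orientations are given as a unit quaternion [w, x, y, z].
In Python, from workcell import r gives the robot as it stands.
- The arm moves only by the tool apply_moves, never from a script. Its arguments are lists of equal length, an entry for each row: "slide": the shift along the tool's x, y, z in units of 60 mm (1.0 is 60 mm), a list of three; "turn": the turn, a rotation vector about the tool's x, y, z in units of 6 degrees (1.0 is 6 degrees), a list of three; "hand": the finger opening in mm, from 0 to 85.4. In form: {"slide": [[x, y, z], ...], "turn": [[rx, ry, rz], ...], "hand": [hand, ...]}. A call has 1 to 10 rows; each row is the pose to reach, as a shift and turn from the pose commanded when the call began, along the tool's axes at that moment; what a row does not reach only later rows make up. A row lasts 1/8 s, in which the tool goes at most 62.5 mm and 10.7 degrees, less where a joint would pass 70% of its speed; a pose out of reach is approached as far as the arm can. A call with a gripper value outside its range is refused whole. The fingers move at their own pace and stop on an object; the grip force is fixed at half the most. Time passes only in rows, so rows that repeat a pose let the fingers close. It gives the time, the measured TCP pose, the force, the opening and the grip force at its end, in the units of the state.
- r.state(): the state, without advancing time (a new reading comes with each control period).
- r.read_camera(name): name is "scene" or "side" or "wrist"; returns (picture, depth): 384x512x3 uint8, red, green, blue; 384x512 float32, m along the optical axis (not along the pixel's ray), 0 where there is no reading.
- r.camera_model(name): a dict with "camera_matrix" (3x3 intrinsics, pixels), "k1" (the pictures are not rectified: a ray, as slopes to the right and down, at radius r is drawn at 1 + k1 r^2 times it, then the intrinsics apply), "eye" and "rotation" of the camera in the world. Camera axes: x right, y down, z forward; pixel columns grow to the right and rows downward; lengths in m; the calibration is good to about 2 mm. A picture is of the moment at which its call begins: read the wrist's pose just before it. camera_model takes no time and is no camera call; for the wrist camera it gives the pose at the moment of the call.
- r.job_done(): hands the job in; it is judged then, once.
The state is a dict: "time": time; "joints": joint angles; "qd": joint speeds; "joint_efforts": joint torques, N m; "ee_pos": TCP position; "tcp_rot": TCP orientation; "contact_force": force on the tool from outside, world axes, zero at the start; "wrist_torque": the same for the moment, N m; "grip_width": finger opening in m; "finger_force": force on a finger pad.
Only numpy, scipy, OpenCV 4.12 (cv2) and the standard library are available. Lean on these libraries where they do the work, as an engineer would, in place of code of your own. Each camera call takes 0.05 s, during which the arm holds its last target. There are 200 camera calls.

## Task

Three bright steel dome studs stand proud of the copper strip on the pierced lantern door: with your fingertips, lightly tap them down one after another until each dome sits home on the strip, first the middle one, then the one nearest the door's pointed end, then the one nearest its square end. Go gently, and do not pull a stud up or lift or shift the door or its board. Nothing else on the bench needs picking up: leave it all where it stands.

Things in the scene. Friction and masses are not known exactly. Their poses are not given: they have to be found in the camera images.
- door: pierced brass lantern door clipped on a loose beech board, about 1.8 kg, flat on the bench. Origin: centre of the board's underside; x to the door's pointed end, y across, z up. Board 270 (x) x 160 (y) x 22 mm. Brass 235 x 130 mm, top 25 mm above the bench; pointed end at +x, square end at -x. A 30 mm wide copper strip runs along its centre line, top 27 mm above the bench
- door_point (a point): the tip of the door's pointed end, on the brass's centre line, 120 mm from the board's centre and 25 mm above the bench
- stud_mid_top (a point): top of the dome of the middle stud, at the board's centre (x = 0, y = 0 of the door). All studs: round bright steel dome 26 mm across, 8 mm high, slightly flattened on top, on a thin shank; untouched, its top is 43 to 45 mm above the bench; home, with the dome's rim on the strip, 35 mm
- stud_pointed_top (a point): top of the dome of the stud nearest the pointed end, 70 mm from the middle stud (x = +70 mm of the door)
- stud_square_top (a point): top of the dome of the stud nearest the square end, 70 mm from the middle stud (x = -70 mm of the door)
- stud_mid (a joint): how far the middle stud is pressed down, m: 0 to 0.002 at the start, 0.010 fully home (hard stop). It slides straight down against a steady friction of about 3 N and stays where it is left; it has no spring. Negative: pulled up
- stud_pointed (a joint): the same for the stud nearest the pointed end
- stud_square (a joint): the same for the stud nearest the square end
- canister: screw-top aluminium canister of rivets, 67 mm across, 79 mm high, loose, beside the board. Origin: centre of its underside
- scribing_block: worn beech scribing block, 60 x 50 mm, 64 mm high, stepped, with a steel point, loose, beside the board. Origin: centre of its underside
- bead: red glass droplet bead with a flat foot, 25 mm across, 22 mm high, loose, beside the board. Origin: centre of its underside
- finial: turned brass lantern finial, 44 mm across the foot, 60 mm high, loose, beside the board. Origin: centre of its underside
- anvil: cast iron stake anvil, about 200 x 80 mm, 101 mm high, 4.5 kg, at the robot's right. Origin: centre of its underside
- hammer: small hammer lying on the bench at the robot's left

How it is judged:
On the way, in this order (a step that is already met when the one before it is completed fails the run):
1. the middle stud is home while the other two still stand proud (value of joint stud_mid above 0.0075 m and value of joint each of stud_pointed, stud_square below 0.004 m), for 0.1 s.
2. then the stud nearest the pointed end is home while the one nearest the square end still stands proud (value of joint each of stud_mid, stud_pointed above 0.0075 m and value of joint stud_square below 0.004 m), for 0.1 s.
3. last the stud nearest the square end is home (value of joint each of stud_mid, stud_pointed, stud_square above 0.0075 m), for 0.1 s.
At the end, for the whole second after the job is handed in: all three studs are pressed down at least 7.5 mm of their 10 mm, the door lies flat and at rest within 15 mm (its point within 20 mm) of where it began, and nothing else has moved by 15 mm (all of step 3 and angle between door's own z axis and vertical below 0.03 rad and linear speed of door below 0.01 m/s and distance of each of door, canister, scribing_block, bead, finial, anvil, hammer from where it was at the start of the episode below 0.015 m and distance of door_point from where it was at the start of the episode below 0.02 m); the robot touches nothing.
It fails at once if a touch on the door or a stud is harder than 30 N (contact force between the arm and door above 30 N).
It fails at once if a stud is pulled up by more than 3 mm (value of joint any of stud_mid, stud_pointed, stud_square below -0.003 m).
It fails at once if the door is lifted, tipped or shifted (15 mm, its point 20 mm, or tilted 0.06 rad) (distance of door from where it was at the start of the episode above 0.015 m or distance of door_point from where it was at the start of the episode above 0.02 m or angle between door's own z axis and vertical above 0.06 rad).
It fails at once if another thing on the bench is moved by 15 mm or lifted (distance of any of canister, scribing_block, bead, finial, anvil, hammer from where it was at the start of the episode above 0.015 m).
It also fails if it takes over 42 s, if anything falls off the work surface, if the arm or the gripper's body presses on something with over 40 N, if the wrist force passes 120 N, or if a joint passes its speed limit or range.

## Working session

There is one attempt and no reset: what is moved stays moved. The work goes in short steps, Python scripts to look and compute and a tool call to move; the robot and the scene stay as the last step left them, time stands still between calls to the robot, and variables do not carry over. Pictures are saved under pics/ and viewed, at most 10 in all, crops included, and the job is handed in when it is done.

Besides the shell and the picture viewer there is one more tool, called in YAML: its name, and indented under it one key for each argument. apply_moves: Moves the arm, as the interface text tells. Its arguments: {"type":"object","properties":{"slide":{"type":"array"},"turn":{"type":"array"},"hand":{"type":"array"}},"required":["slide","turn","hand"]}

```bash
mkdir -p pics; cat > h.py <<'E'
import numpy as np,cv2
from workcell import r
def grab(n,tag):
    m=r.camera_model(n); p,d=r.read_camera(n)
    np.savez(f'pics/{tag}.npz',p=p,d=d,K=m['camera_matrix'],k1=m['k1'],eye=m['eye'],R=m['rotation'])
    cv2.imwrite(f'pics/{tag}.png',p[...,::-1]); return p,d,m
def world(tag,uv,depth=None,z=None):
    f=np.load(f'pics/{tag}.npz'); K=f['K']
    s=cv2.undistortPoints(np.array([[uv]],float),K,np.array([float(f['k1']),0,0,0]))[0,0]
    v=f['R']@np.array([s[0],s[1],1]); e=f['eye']
    if z is not None: return e+v*(z-e[2])/v[2]
    if depth is None: depth=f['d'][int(round(uv[1])),int(round(uv[0]))]
    return e+v*depth
E
python3 - <<'E'
from h import *
for n in('scene','side'):
    p,d,m=grab(n,n+'0'); print(n,m['eye'],m['rotation'],m['camera_matrix'],m['k1'])
a=cv2.imread('pics/scene0.png');b=cv2.imread('pics/side0.png')
print(r.state())
E
```

```text
scene [ 0.99739287 -0.58397869  0.7766837 ] [-0.36492567  0.87841634  0.28456225 -0.11932443] [[363.21005538   0.         251.19185564]
 [  0.         363.21005538 193.02077393]
 [  0.           0.           1.        ]] 0.02056547500839725
side [-0.10195691 -0.70701394  1.10636386] [-0.33939599  0.86810957 -0.33526037  0.13710075] [[413.52775401   0.         252.15854767]
 [  0.         413.52775401 190.85219809]
 [  0.           0.           1.        ]] -0.05094549867477778
{'time': 0.1, 'joints': array([ 1.06836872e+00,  3.00423138e-01,  1.52152094e+00, -4.57314029e-05,
        1.32067221e+00, -6.66170348e-02]), 'qd': array([-0.00219676, -0.00163376, -0.00037805,  0.0004935 ,  0.00052085,
       -0.00064167]), 'joint_efforts': array([ 1.66374448e-04, -5.44371808e+01, -3.62374198e+01, -1.95219235e-05,
        3.06137968e-03,  4.37021538e-05]), 'ee_pos': array([0.23210616, 0.49840893, 0.23877305]), 'tcp_rot': array([-1.22405894e-04,  2.16179353e-01,  9.76353535e-01, -4.97457864e-04]), 'contact_force': array([ 0.08721458, -0.60709231,  0.18635796]), 'wrist_torque': array([0.01147833, 0.03520235, 0.00350778]), 'finger_force': 0.0, 'grip_width': 0.08492326304792766}
```

```bash
sed -i "s/^from workcell/from scipy.spatial.transform import Rotation as Ro\nfrom workcell/; s/R=m\['rotation'\]/R=Ro.from_quat(np.roll(m['rotation'],-1)).as_matrix()/" h.py
python3 - <<'E'
from h import *
for n in('scene','side'):
    f=dict(np.load(f'pics/{n}0.npz')); f['R']=Ro.from_quat(np.roll(f['R'],-1)).as_matrix(); np.savez(f'pics/{n}0.npz',**f)
    print(world(n+'0',(256,192)))
E
```

```text
[0.55973356 0.04131313 0.02191318]
[0.58001516 0.00166534 0.04408077]
```

View pics/scene0.png

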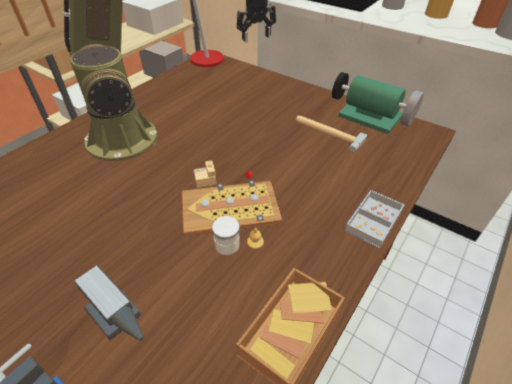

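View pics/side0.png

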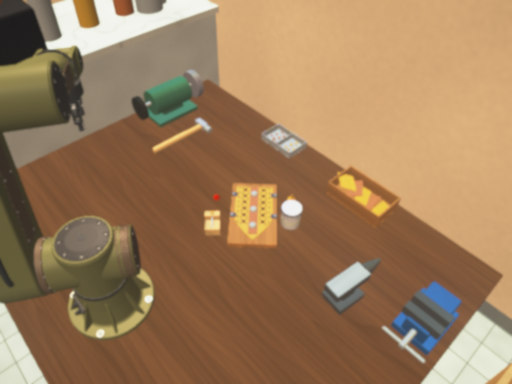

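The scene view shows the board around (230,205), with the pointed end to the left. The side view shows it around (253,213), with the pointed end at the bottom. I'll enlarge both.

```bash
python3 - <<'E'
from h import *
a=cv2.imread('pics/scene0.png')[155:255,170:290];b=cv2.imread('pics/side0.png')[175:255,195:315]
a=cv2.resize(a,None,fx=6,fy=6,interpolation=2)[:300*2];b=cv2.resize(b,None,fx=6,fy=6,interpolation=2)
cv2.imwrite('pics/c0.png',a)
for n,uv in(('scene0',(230,199)),('scene0',(206,203)),('side0',(253,207)),('side0',(252,222)),('side0',(254,193))): print(n,uv,world(n,uv),world(n,uv,z=.044))
E
```

```text
scene0 (230, 199) [ 0.52723335 -0.04008687  0.04052501] [ 0.5294527  -0.04265427  0.044     ]
scene0 (206, 203) [ 0.48435492 -0.09341159  0.04317723] [ 0.48493039 -0.09396185  0.044     ]
side0 (253, 207) [ 0.52737914 -0.04020825  0.04072569] [ 0.52544542 -0.0422571   0.044     ]
side0 (252, 222) [ 0.47927527 -0.08771092  0.043747  ] [ 0.47913689 -0.08785837  0.044     ]
side0 (254, 193) [0.57300425 0.00434296 0.04183552] [0.57163187 0.00289657 0.044     ]
```

View pics/c0.png

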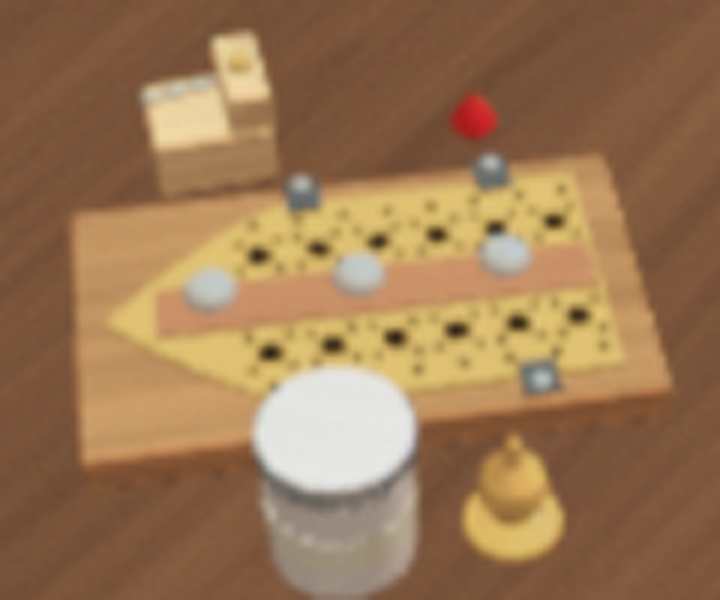

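The three domes show at crop pixels (211,288), (358,272) and (506,254), with the point to the left. I'll go above the middle stud with the fingers closing.

apply_moves:
  slide:
    - [-8.25,-6.08,0]
    - [-8.25,-6.08,0]
    - [-8.25,-6.08,0]
    - [-8.25,-6.08,0]
    - [-8.25,-6.08,0]
    - [-8.25,-6.08,0]
    - [-8.25,-6.08,0]
    - [-8.25,-6.08,0]
    - [-8.25,-6.08,0]
    - [-8.25,-6.08,0]
  turn:
    - [0,0,0]
    - [0,0,0]
    - [0,0,0]
    - [0,0,0]
    - [0,0,0]
    - [0,0,0]
    - [0,0,0]
    - [0,0,0]
    - [0,0,0]
    - [0,0,0]
  hand: [0,0,0,0,0,0,0,0,0,0]

```text
time: 1.35
ee_pos: [0.5275, -0.0433, 0.239]
tcp_rot: [-0.0, 0.217, 0.976, -0.0]
contact_force: [0.8, 0.6, 0.9]
grip_width: -0.0001
finger_force: 0.0
```

apply_moves:
  slide:
    - [0,0,0]
    - [0,0,0]
    - [0,0,0]
  turn:
    - [0,0,0]
    - [0,0,0]
    - [0,0,0]
  hand: [0,0,0]

```text
time: 1.72
ee_pos: [0.5266, -0.0401, 0.2394]
tcp_rot: [-0.0, 0.216, 0.976, 0.0]
contact_force: [-0.0, -0.0, 0.1]
grip_width: -0.0001
finger_force: 0.0
```

```bash
python3 - <<'E'
from h import *
p,d,m=grab('wrist','w0'); s=r.state(); print(m['eye'],s['ee_pos'],s['tcp_rot'],s['grip_width'],s['time'],s['contact_force'])
E
```

```text
[ 0.46630935 -0.01075821  0.37454725] [ 0.52665367 -0.04009922  0.23946421] [9.97288568e-05 2.15497782e-01 9.76504324e-01 4.47478389e-05] 0.00011414583380131509 1.775 [0.66743869 0.03428149 0.78628772]
```

View pics/w0.png

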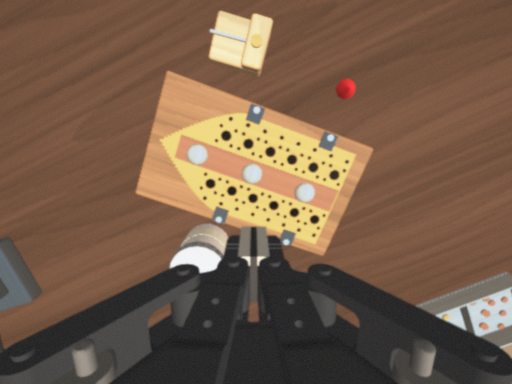

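The wrist view shows all three studs clearly, at (198,155) pointed, (253,174) middle and (306,192) square. I'll refine these to dome centroids and take heights from the depth.

```bash
cat >> h.py <<'E'
def studs(tag,guess,rad=12):
    f=np.load(f'pics/{tag}.npz'); hsv=cv2.cvtColor(f['p'],cv2.COLOR_RGB2HSV); out=[]
    for u,v in guess:
        m=np.zeros(hsv.shape[:2],np.uint8); cv2.circle(m,(u,v),rad+3,1,-1)
        m&=((hsv[...,1]<70)&(hsv[...,2]>110)).astype(np.uint8)
        n,l,st,c=cv2.connectedComponentsWithStats(m); k=1+np.argmax(st[1:,4])
        x,y=c[k]; dd=np.median(f['d'][int(y)-1:int(y)+3,int(x)-1:int(x)+3])
        out.append(world(tag,c[k],z=.040)); print(tag,c[k].round(1),st[k,2:],'depth',world(tag,c[k],dd).round(4),'z40',out[-1].round(4))
    return np.array(out)
E
python3 - <<'E'
from h import *
P=studs('w0',[(198,155),(253,174),(306,192)])
print(np.linalg.norm(np.diff(P,axis=0),axis=1))
studs('scene0',[(205,203),(230,200),(254,197)],5);studs('side0',[(252,222),(253,207),(254,194)],4)
E
```

```text
w0 [196.8 154. ] [ 21  21 339] depth [ 0.4774 -0.0892  0.0449] z40 [ 0.4776 -0.0903  0.04  ]
w0 [251.7 173.2] [ 20  20 314] depth [ 0.5257 -0.0404  0.0439] z40 [ 0.5264 -0.0407  0.04  ]
w0 [304.6 192.1] [ 20  19 309] depth [0.5741 0.0085 0.0447] z40 [0.5756 0.0088 0.04  ]
[0.06961058 0.06982713]
scene0 [204.6 202.9] [ 8  7 46] depth [ 0.48   -0.0945  0.042 ] z40 [ 0.4786 -0.0932  0.04  ]
scene0 [229.4 200.1] [ 8  7 47] depth [ 0.5297 -0.0457  0.042 ] z40 [ 0.5284 -0.0442  0.04  ]
scene0 [253.8 196.9] [ 9  7 48] depth [0.5775 0.0054 0.0414] z40 [0.5767 0.0065 0.04  ]
side0 [252.2 224.1] [ 7  6 30] depth [ 0.4725 -0.0961  0.0463] z40 [ 0.4759 -0.0925  0.04  ]
side0 [252.8 208.1] [ 6  5 25] depth [ 0.5228 -0.0442  0.0421] z40 [ 0.524  -0.0429  0.04  ]
side0 [253.7 192.9] [ 6  5 24] depth [0.5712 0.0041 0.044 ] z40 [0.5737 0.0068 0.04  ]
```

The stud spacing comes out at 69.7 mm, which matches the 70 mm given, and the heights are about 44 mm, so the measurements hold. Now I'll descend above the middle stud.

apply_moves:
  slide:
    - [-0.01,-0.02,0.8]
    - [-0.01,-0.02,1.6]
    - [-0.01,-0.02,2.3]
    - [-0.01,-0.02,2.7]
    - [-0.01,-0.02,2.9]
    - [-0.01,-0.02,2.9]
    - [-0.01,-0.02,2.9]
  turn:
    - [0,0,0]
    - [0,0,0]
    - [0,0,0]
    - [0,0,0]
    - [0,0,0]
    - [0,0,0]
    - [0,0,0]
  hand: [0,0,0,0,0,0,0]

```text
time: 2.65
ee_pos: [0.5275, -0.0423, 0.0665]
tcp_rot: [0.001, 0.216, 0.976, 0.0]
contact_force: [0.0, -0.9, 0.7]
grip_width: 0.0004
finger_force: 0.0
```

```bash
python3 - <<'E'
from h import *
grab('wrist','w1'); s=r.state(); print(s['ee_pos'],s['contact_force'])
E
```

```text
[ 0.52751997 -0.04239958  0.06643749] [-0.59909712 -0.98543219  0.83810568]
```

View pics/w1.png

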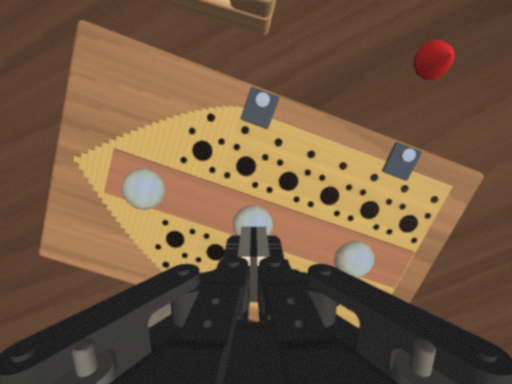

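The closed fingertips are centred over the middle dome at (253,223). I'll press gently.

apply_moves:
  slide:
    - [0,0,0.05]
    - [0,0,0.1]
    - [0,0,0.15]
    - [0,0,0.18]
    - [0,0,0.21]
    - [0,0,0.24]
    - [0,0,0.27]
    - [0,0,0.27]
  turn:
    - [0,0,0]
    - [0,0,0]
    - [0,0,0]
    - [0,0,0]
    - [0,0,0]
    - [0,0,0]
    - [0,0,0]
    - [0,0,0]
  hand: [0,0,0,0,0,0,0,0]

```text
time: 3.7
ee_pos: [0.527, -0.0424, 0.049]
tcp_rot: [0.0, 0.216, 0.976, -0.0]
contact_force: [0.2, -0.1, 0.0]
grip_width: -0.0002
finger_force: 0.0
```

apply_moves:
  slide:
    - [0,0,0.03]
    - [0,0,0.05]
    - [0,0,0.07]
    - [0,0,0.075]
  turn:
    - [0,0,0]
    - [0,0,0]
    - [0,0,0]
    - [0,0,0]
  hand: [0,0,0,0]

```text
time: 4.2
ee_pos: [0.527, -0.0424, 0.0445]
tcp_rot: [0.0, 0.216, 0.976, -0.0]
contact_force: [0.3, 0.0, 3.8]
grip_width: -0.0001
finger_force: 1.4
```

```bash
python3 - <<'E'
from h import *
s=r.state(); print(s['ee_pos'],s['contact_force'])
grab('wrist','w2')
E
```

```text
[ 0.52697444 -0.0424226   0.04452873] [0.34479456 0.01041069 3.78727299]
```

Contact is at 3.8 N, so the stud is sliding. I'll use small increments toward the stop.

apply_moves:
  slide:
    - [0,0,0.01]
    - [0,0,0.015]
  turn:
    - [0,0,0]
    - [0,0,0]
  hand: [0,0,0]

```text
validation failed for argument at $.ha...
```

apply_moves:
  slide:
    - [0,0,0.01]
    - [0,0,0.015]
  turn:
    - [0,0,0]
    - [0,0,0]
  hand: [0,0]

```text
time: 4.5
ee_pos: [0.527, -0.0424, 0.0437]
tcp_rot: [0.0, 0.216, 0.976, 0.0]
contact_force: [0.1, -0.3, 1.6]
grip_width: 0.0004
finger_force: 1.4
```

apply_moves:
  slide:
    - [0,0,0.01]
    - [0,0,0.01]
  turn:
    - [0,0,0]
    - [0,0,0]
  hand: [0,0]

```text
time: 4.75
ee_pos: [0.527, -0.0424, 0.043]
tcp_rot: [0.0, 0.216, 0.976, -0.0]
contact_force: [0.5, -0.6, 2.0]
grip_width: 0.0001
finger_force: 0.8
```

apply_moves:
  slide:
    - [0,0,0.01]
    - [0,0,0.01]
  turn:
    - [0,0,0]
    - [0,0,0]
  hand: [0,0]

```text
time: 5.0
ee_pos: [0.527, -0.0424, 0.0429]
tcp_rot: [0.0, 0.216, 0.976, 0.0]
contact_force: [-2.3, 1.0, 8.2]
grip_width: 0.0002
finger_force: 4.0
```

The hard stop shows at TCP z = 43.0 mm and 8 N, so the middle stud is home. I'll lift straight up and locate the canister for clearance.

apply_moves:
  slide:
    - [0,0,-0.1]
    - [0,0,-0.4]
    - [0,0,-1.0]
    - [0,0,-1.2]
    - [0,0,-1.2]
  turn:
    - [0,0,0]
    - [0,0,0]
    - [0,0,0]
    - [0,0,0]
    - [0,0,0]
  hand: [0,0,0,0,0]

```text
time: 5.62
ee_pos: [0.5272, -0.0424, 0.1154]
tcp_rot: [0.001, 0.216, 0.976, 0.0]
contact_force: [-0.0, 0.1, -0.3]
grip_width: -0.0001
finger_force: 0.0
```

```bash
python3 - <<'E'
from h import *
s=r.state(); print(s['ee_pos'],s['contact_force'])
grab('wrist','w3')
print('can',world('scene0',(226,227)),world('scene0',(226,227),z=.079),world('side0',(291.5,208),z=.079))
E
```

```text
[ 0.52721489 -0.04243986  0.11535096] [-0.04446911  0.12041668 -0.28659087]
can [ 0.60383206 -0.15042837  0.07855739] [ 0.60408158 -0.15070325  0.079     ] [ 0.59558335 -0.15163238  0.079     ]
```

View pics/w3.png

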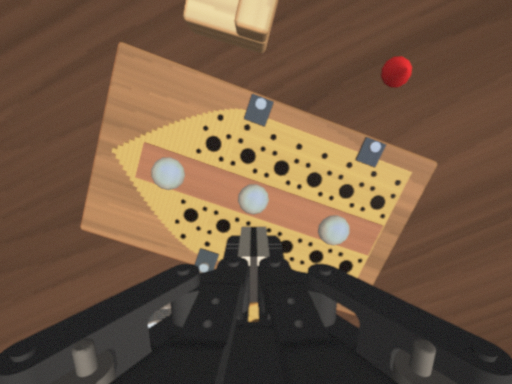

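The middle dome at (254,199) now sits lower, and the other two at (168,173) and (335,230) are still proud. The canister is 136 mm from the next stud, so clearance is ample. I'll check the numbers.

```bash
python3 - <<'E'
from h import *
studs('w3',[(168,173),(254,199),(335,230)],18)
E
```

```text
w3 [167.7 173. ] [ 33  31 822] depth [ 0.4773 -0.0882  0.0454] z40 [ 0.4775 -0.0902  0.04  ]
w3 [253.1 198.8] [ 30  29 689] depth [ 0.5251 -0.0402  0.0355] z40 [ 0.5239 -0.0396  0.04  ]
w3 [333.8 229.8] [ 32  29 707] depth [0.5728 0.0082 0.045 ] z40 [0.5753 0.0087 0.04  ]
```

The middle stud top is at 35.5 mm, which is home. I'll move over the pointed-end stud.

apply_moves:
  slide:
    - [0.415,-1.08,0]
    - [0.415,-1.08,0]
    - [0.415,-1.08,0.3]
    - [0.415,-1.08,0.7]
    - [0.415,-1.08,0.93]
    - [0.415,-1.08,0.95]
    - [0.415,-1.08,0.95]
  turn:
    - [0,0,0]
    - [0,0,0]
    - [0,0,0]
    - [0,0,0]
    - [0,0,0]
    - [0,0,0]
    - [0,0,0]
  hand: [0,0,0,0,0,0,0]

```text
time: 6.55
ee_pos: [0.4773, -0.0906, 0.0579]
tcp_rot: [0.0, 0.216, 0.976, -0.0]
contact_force: [0.0, 0.6, 1.1]
grip_width: 0.0
finger_force: 0.0
```

Next I press 14 mm down, to TCP z ≈ 43.6 mm.

apply_moves:
  slide:
    - [0,0,0.04]
    - [0,0,0.07]
    - [0,0,0.1]
    - [0,0,0.13]
    - [0,0,0.16]
    - [0,0,0.19]
    - [0,0,0.21]
    - [0,0,0.225]
    - [0,0,0.235]
    - [0,0,0.235]
  turn:
    - [0,0,0]
    - [0,0,0]
    - [0,0,0]
    - [0,0,0]
    - [0,0,0]
    - [0,0,0]
    - [0,0,0]
    - [0,0,0]
    - [0,0,0]
    - [0,0,0]
  hand: [0,0,0,0,0,0,0,0,0,0]

```text
time: 7.8
ee_pos: [0.477, -0.0907, 0.0434]
tcp_rot: [0.0, 0.216, 0.976, 0.0]
contact_force: [1.0, -0.2, 1.6]
grip_width: -0.0002
finger_force: 0.8
```

apply_moves:
  slide:
    - [0,0,0.005]
    - [0,0,0.008]
  turn:
    - [0,0,0]
    - [0,0,0]
  hand: [0,0]

```text
time: 8.05
ee_pos: [0.477, -0.0907, 0.0429]
tcp_rot: [0.0, 0.216, 0.976, -0.0]
contact_force: [0.3, 0.6, 4.2]
grip_width: -0.0001
finger_force: 2.1
```

apply_moves:
  slide:
    - [0,0,-0.1]
    - [0,0,-0.4]
    - [0,0,-1.0]
    - [0,0,-1.2]
    - [0,0,-1.2]
  turn:
    - [0,0,0]
    - [0,0,0]
    - [0,0,0]
    - [0,0,0]
    - [0,0,0]
  hand: [0,0,0,0,0]

```text
time: 8.68
ee_pos: [0.4771, -0.0906, 0.1151]
tcp_rot: [0.0, 0.216, 0.976, -0.0]
contact_force: [-0.6, -0.3, -0.7]
grip_width: 0.0
finger_force: 0.0
```

```bash
python3 - <<'E'
from h import *
s=r.state(); print(s['ee_pos'])
grab('wrist','w4')
f=np.load('pics/w4.npz')
g=[]
for P in([.4773,-.0895,.036],[.526,-.041,.036],[.575,.0085,.044]):
    c=f['R'].T@(np.array(P)-f['eye']); u=f['K']@(c/c[2]); g.append((int(u[0]),int(u[1])))
studs('w4',g,18)
E
```

```text
[ 0.47706749 -0.09064941  0.11511469]
w4 [251.8 200.7] [ 30  29 691] depth [ 0.4759 -0.09    0.0354] z40 [ 0.4746 -0.0893  0.04  ]
w4 [329.4 227.3] [ 30  28 656] depth [ 0.5237 -0.0416  0.0356] z40 [ 0.5215 -0.042   0.04  ]
w4 [408.7 257.6] [ 32  28 680] depth [0.5712 0.0067 0.0451] z40 [0.5751 0.0084 0.04  ]
```

Two studs are home at about 35.5 mm, and the square-end one is still proud at 45 mm. I'll move over it.

apply_moves:
  slide:
    - [-0.785,2.16,0]
    - [-0.785,2.16,0]
    - [-0.785,2.16,0]
    - [-0.785,2.16,0.1]
    - [-0.785,2.16,0.4]
    - [-0.785,2.16,0.75]
    - [-0.785,2.16,0.93]
    - [-0.785,2.16,0.95]
    - [-0.785,2.16,0.95]
  turn:
    - [0,0,0]
    - [0,0,0]
    - [0,0,0]
    - [0,0,0]
    - [0,0,0]
    - [0,0,0]
    - [0,0,0]
    - [0,0,0]
    - [0,0,0]
  hand: [0,0,0,0,0,0,0,0,0]

```text
time: 9.85
ee_pos: [0.5746, 0.0067, 0.0583]
tcp_rot: [0.0, 0.216, 0.976, 0.0]
contact_force: [0.6, 0.2, -0.0]
grip_width: 0.0003
finger_force: 0.0
```

apply_moves:
  slide:
    - [0,0,0.04]
    - [0,0,0.07]
    - [0,0,0.1]
    - [0,0,0.13]
    - [0,0,0.16]
    - [0,0,0.19]
    - [0,0,0.21]
    - [0,0,0.225]
    - [0,0,0.235]
    - [0,0,0.235]
  turn:
    - [0,0,0]
    - [0,0,0]
    - [0,0,0]
    - [0,0,0]
    - [0,0,0]
    - [0,0,0]
    - [0,0,0]
    - [0,0,0]
    - [0,0,0]
    - [0,0,0]
  hand: [0,0,0,0,0,0,0,0,0,0]

```text
time: 11.1
ee_pos: [0.5745, 0.007, 0.0438]
tcp_rot: [0.0, 0.216, 0.976, 0.0]
contact_force: [0.4, 0.4, 1.1]
grip_width: -0.0002
finger_force: 0.7
```

apply_moves:
  slide:
    - [0,0,0.005]
    - [0,0,0.008]
  turn:
    - [0,0,0]
    - [0,0,0]
  hand: [0,0]

```text
time: 11.35
ee_pos: [0.5745, 0.007, 0.0434]
tcp_rot: [0.0, 0.216, 0.976, 0.0]
contact_force: [0.3, 1.2, 3.1]
grip_width: 0.0001
finger_force: 1.4
```

apply_moves:
  slide:
    - [0,0,-0.1]
    - [0,0,-0.4]
    - [0,0,-1.0]
    - [0,0,-1.6]
    - [0,0,-1.8]
    - [0,0,-1.8]
    - [0,0,-1.8]
  turn:
    - [0,0,0]
    - [0,0,0]
    - [0,0,0]
    - [0,0,0]
    - [0,0,0]
    - [0,0,0]
    - [0,0,0]
  hand: [0,0,0,0,0,0,0]

```text
time: 12.22
ee_pos: [0.5739, 0.007, 0.1501]
tcp_rot: [-0.001, 0.216, 0.976, -0.0]
contact_force: [0.6, 0.5, -0.6]
grip_width: 0.0001
finger_force: 0.0
```

```bash
python3 - <<'E'
from h import *
s=r.state(); print(s['ee_pos'],s['time'])
grab('wrist','w5')
f=np.load('pics/w5.npz')
g=[]
for P in([.4773,-.0895,.036],[.526,-.041,.036],[.575,.0085,.036]):
    c=f['R'].T@(np.array(P)-f['eye']); u=f['K']@(c/c[2]); g.append((int(u[0]),int(u[1])))
studs('w5',g,14)
E
```

```text
[0.57388363 0.00698366 0.15012438] 12.225
w5 [109.  140.3] [ 29  28 614] depth [ 0.4782 -0.0878  0.0355] z40 [ 0.4789 -0.0856  0.04  ]
w5 [183.8 166.3] [ 27  27 569] depth [ 0.5265 -0.0389  0.0358] z40 [ 0.5263 -0.0376  0.04  ]
w5 [254.7 191. ] [ 26  25 525] depth [0.5745 0.0095 0.0358] z40 [0.5735 0.0099 0.04  ]
```

View pics/w5.png

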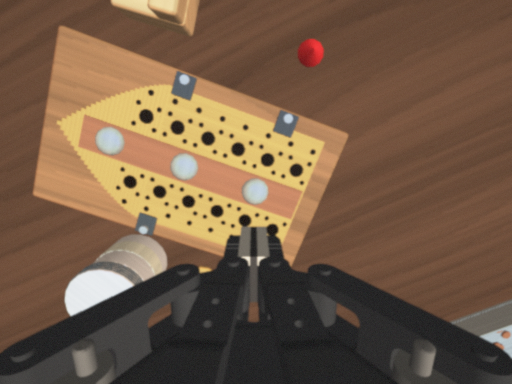

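All three domes, at (109,140), (184,166) and (255,191), sit at about 35.5 mm. The door is where it was and the hand is clear, so I'll hand in.

```bash
python3 -c "
from workcell import r
print(r.job_done())"
```

```text
the job is handed in; nothing more can be done
None
```

All three studs were tapped home in order (middle, pointed end, square end), with domes measured at about 35.5 mm, readings no higher than about 8 N and the door still in place; I handed the job in just after 12.2 s, and no verdict came back.

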